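# Pump the hand primer until its indicator pin stands fully out

## Task

Of the two identical hand pumps on the bench, one still has its indicator pin low and the other has its pin fully out. With the fingertips, push the black palm knob of the low one all the way down and let it spring right back up, again and again, until its pin too stands fully out, then move clear. Only push: do not grip or pull the knob, leave both pins and the other pump's knob untouched, and leave the small things standing around where they are.

Things in the scene. Friction and masses are not known exactly. Their poses are not given: they have to be found in the camera images.
- pin_b (a joint): indicator pin of the pump to be worked: m that it has risen, 0 = sunk, 0.040 = fully out. It starts somewhere between 0 and 0.016. Each full stroke of the knob ratchets it up by about 8 mm (the first by 4 to 12 mm); it stays where it is on the return and stops by itself at 0.040
- plunger_b (a joint): plunger of the pump to be worked: 0 = up at rest, 0.018 m = bottomed. Its spring takes about 9 N at the bottom, with the ratchet about 11 N, and brings the knob back up in about 0.2 s. A stroke counts only if it goes within about 4 mm of the bottom and the knob then rises to within about 4 mm of the top
- pin_a (a joint): indicator pin of the other pump: 0.040 m = fully out, as it starts
- plunger_a (a joint): plunger of the other pump, 0 = up at rest; it must not be pressed
- knob_b_top (a point): centre of the flat top of the black palm knob of the pump to be worked, a 55 mm wide, 20 mm high mushroom with a flat 40 mm wide top, 114 mm above the bench at rest; it moves down with the plunger. Its pin stands 72 mm beside it
- knob_a_top (a point): the same point of the other pump's knob
- pin_b_top (a point): top centre of the steel pin (10 mm wide, with a 13.6 mm wide, 3 mm high head) of the pump to be worked: 74 mm above the bench when sunk, 114 mm when fully out
- pump_a: the other pump, fixed to the bench, same shape as pump_b
- pump_b: pump to be worked, fixed to the bench: steel foot 84 x 164 x 8 mm with a grey block 56 x 136 mm, 48 mm high on it; origin at the centre of the foot's underside, z up, y along the long side. Knob axis at y = +36 mm, pin axis at y = -36 mm, nut tops at 70 mm; a brass outlet stub reaches y = -90 mm
- pin_rod_a: the visible pin of the other pump, origin at its top centre; not to be touched
- pin_rod_b: the visible pin of the pump to be worked, origin at its top centre; not to be touched
- vial: loose white vial with a black cap, 28 mm wide, 64 mm high, standing by pump_b; origin at its underside
- weight: loose brass weight with a knob on top, 22 mm wide, 42 mm high, standing by pump_b; origin at its underside
- bulb: loose red rubber pipette bulb, 38 mm wide, 56 mm high, standing by pump_a; origin at its underside
There are look-alikes about, which are no part of the job. Of the things that look like the bulb, take the one that is farthest from the robot's base at the start.

How it is judged:
By the outcome, as a careful person would: the job done as asked, in the order asked, and still so for the second after the job is handed in, with the robot touching nothing.
It also fails if it takes over 42 s, if anything falls off the work surface, if the arm or the gripper's body presses on something with over 40 N, if the wrist force passes 120 N, or if a joint passes its speed limit or range.

## Robot

A 6-joint arm with a two-finger parallel gripper is mounted at the origin on a cart in front of the work surface, level with it; the furniture and walls round the work are solid. World frame = base frame: x ahead of the robot, y to its left, z up, the work surface at z = 0. Lengths are in m, angles in rad, forces in N, time in s.
With the tool pointing down it reaches from about 0.25 to 0.775 m from the base axis. Payload 4 kg.
Tool frame: the origin (TCP) lies at the very end of the fingers, on their centre line; the grasp point (between the pads) lies 19 mm behind it; z points along the fingers, y is the direction in which the jaws open and shut (so a half turn about z gives the same grasp; the last joint's range is limited). The gripper opens to 94 mm and grips with 3 to 60 N. Pads are 16 mm wide; open, the fingers measure 119 mm over their backs; the gripper's body (75 mm by 177 mm) begins 78 mm behind the grasp point.
Start: joints at [1.226, 0.087, 1.371, -0, 1.684, -0.103], TCP at [0.132, 0.534, 0.183] pointing down, gripper open.
Joint ranges: [-3.1, 3.1], [-0.76, 2.03], [0.27, 2.55], [-1.08, 4.22], [0.17, 2.65], [-2.57, 2.57]. Speed limits (rad/s): [2.79, 2.79, 3.14, 3.14, 3.14, 3.14].

## Interface

Orientations are given as [roll, pitch, yaw] about the fixed x, y, z axes, in that order (R = Rz(yaw) Ry(pitch) Rx(roll)).
In Python, from bench import robot, snapshot, calibration gives the robot as it stands. The module is installed in compiled form; this text tells all that it offers.
- The arm moves only by the tool servo_tool, never from a script. Its argument "series" is text: rows parted by semicolons, each of 5 numbers parted by spaces: the closure, from -1 (fully open) to 1 (shut), then the shift along the tool's x, y, z in cm, then the turn about the tool's z in rad. A call has 1 to 20 rows; each row is the pose to reach, as a shift and turn from the pose commanded when the call began, along the tool's axes at that moment; what a row does not reach only later rows make up. A row lasts 1/12 s, in which the tool goes at most 41.7 mm and 7.16 degrees, less where a joint would pass 70% of its speed; a pose out of reach is approached as far as the arm can. A call with a gripper value outside its range is refused whole. The fingers move at their own pace and stop on an object; the grip force is fixed at half the most. Time passes only in rows, so rows that repeat a pose let the fingers close. It gives the time, the measured TCP pose, the force and the opening at its end, in the units of the state.
- robot.get_obs(): the state, without advancing time (a new reading comes with each control period).
- snapshot(name): name is "scene" or "top"; returns (picture, depth): 384x512x3 uint8, red, green, blue; 384x512 float32, m along the optical axis (not along the pixel's ray), 0 where there is no reading.
- calibration(name): a dict with "fx", "fy", "cx", "cy" (pixels), "rvec" (rotation vector, rad) and "tvec" (3), from world to camera coordinates, as OpenCV has them. Camera axes: x right, y down, z forward; pixel columns grow to the right and rows downward; lengths in m; the calibration is good to about 2 mm. A picture is of the moment at which its call begins. calibration takes no time and is no camera call.
- robot.close_job(): hands the job in, once; it reports no verdict.
The state is a dict: "time": time; "joint_positions": joint angles; "qvel": joint speeds; "joint_torque": joint torques, N m; "tool_pos": TCP position; "ee_rot": TCP orientation; "wrist_force": force on the tool from outside, world axes, zero at the start; "wrist_torque": the same for the moment, N m; "width": finger opening in m.
Only numpy, scipy, OpenCV 4.12 (cv2) and the standard library are available. Lean on these libraries where they do the work, as an engineer would, in place of code of your own. Each camera call takes 0.05 s, during which the arm holds its last target. There are 200 camera calls.

## Working session

There is one attempt and no reset: what is moved stays moved. The work goes in short steps, Python scripts to look and compute and a tool call to move; the robot and the scene stay as the last step left them, time stands still between calls to the robot, and variables do not carry over. Pictures are saved under pics/ and viewed, about 8 in all and at most 12, crops included, and the job is handed in when it is done.

Besides the shell and the picture viewer there is one more tool, called after ">>>" by a JSON object that holds its "method" and its "body", one argument or row to a line. servo_tool: Moves the arm, as the interface text tells. Its arguments: {"type":"object","properties":{"series":{"type":"string"}},"required":["series"]}

```bash
mkdir -p pics
cat > h.py <<'E'
import numpy as np, cv2
from bench import robot, snapshot, calibration
def cloud(n, d):
    c=calibration(n); R=cv2.Rodrigues(np.array(c["rvec"],float))[0]; t=np.array(c["tvec"],float).ravel()
    v,u=np.mgrid[:d.shape[0],:d.shape[1]]
    P=np.stack([(u-c["cx"])/c["fx"]*d,(v-c["cy"])/c["fy"]*d,d],-1)
    return (P-t)@R
E
python3 - <<'E'
from h import *
for n in("scene","top"):
    p,d=snapshot(n); cv2.imwrite(f"pics/{n}0.png",p[:,:,::-1]); np.savez(f"{n}0.npz",p=p,d=d,W=cloud(n,d))
o=robot.get_obs(); print({k:np.round(v,3) for k,v in o.items()})
E
```

```text
{'time': np.float64(0.1), 'joint_positions': array([ 1.226,  0.088,  1.372, -0.   ,  1.684, -0.103]), 'qvel': array([-0.   ,  0.   , -0.003, -0.001,  0.   , -0.   ]), 'joint_torque': array([ 2.0000e-03, -3.4126e+01, -3.0330e+01,  7.2000e-02,  3.1000e-02,
       -0.0000e+00]), 'tool_pos': array([0.132, 0.533, 0.181]), 'ee_rot': array([-3.14, -0.  ,  2.9 ]), 'wrist_force': array([ 1.011,  0.447, -0.243]), 'wrist_torque': array([-0.002, -0.021, -0.043]), 'width': np.float64(0.094)}
```

View pics/scene0.png

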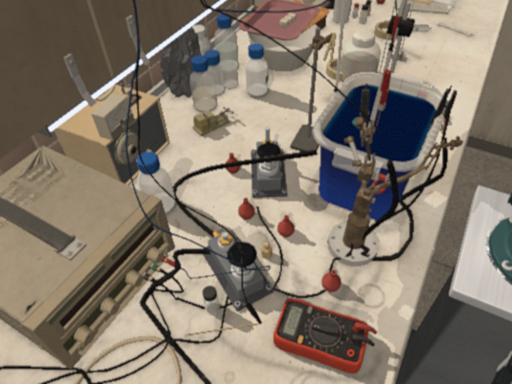

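View pics/top0.png

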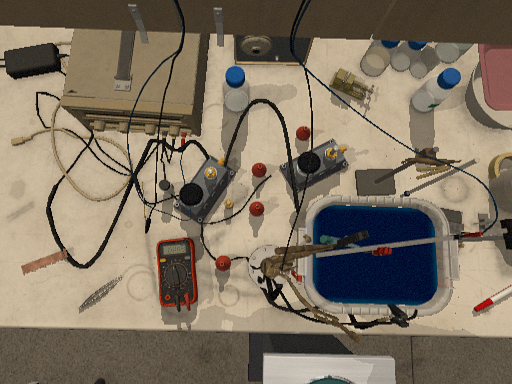

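The scene view shows two pumps: the near one at about (240,265) and the far one at (268,165). In the top view they sit at (203,185) and (315,163), with the vial at (165,185) and the weight at (229,203) beside the left one. Next I'll crop both and compute coordinates.

Run:
```python
from h import *
S=np.load("scene0.npz");T=np.load("top0.npz")
a=cv2.resize(S["p"][130:310,190:310],None,fx=3.3,fy=3.3,interpolation=3)
b=cv2.resize(T["p"][110:240,145:365],None,fx=1.8,fy=1.8,interpolation=3)
im=np.zeros((600,800,3),np.uint8); im[:a.shape[0],:a.shape[1]]=a; im[:b.shape[0],400:400+b.shape[1]]=b
cv2.imwrite("pics/crop.png",im[:,:,::-1])
W=T["W"]
for n,u,v in[("knobL",190,193),("L pin",212,172),("stubL",222,161),("vial",165,185),("weight",229,203),("knobR",308,162),("Rpin",328,154),("stub",342,149),("arm",270,260),("red",259,170),("red",256,209),("red",303,132),("red",223,263)]: print(n,W[v,u].round(3), T["p"][v,u])
# knob tops: dark pts z .1-.125
for A,n in((S,"scene"),(T,"top")):
    m=((A["p"].max(-1)<60)&(A["W"][...,2]>.105)&(A["W"][...,2]<.125)).astype(np.uint8)
    k,l,st,c=cv2.connectedComponentsWithStats(m)
    for i in range(1,k):
        if st[i,4]>25: print(n,c[i].round(1),st[i],np.median(A["W"][l==i],0).round(4))
c=calibration("top");print({k:np.round(v,3) for k,v in c.items()})
```

```text
knobL [0.521 0.339 0.113] [21 24 26]
L pin [0.577 0.294 0.085] [108  90  69]
stubL [0.617 0.275 0.035] [155 107  26]
vial [0.546 0.407 0.065] [61 57 49]
weight [0.51  0.253 0.041] [175 140  85]
knobR [0.601 0.071 0.115] [11 15 15]
Rpin [0.634 0.013 0.07 ] [208 160  53]
stub [ 0.657 -0.029  0.041] [194 140  42]
arm [0.38  0.169 0.315] [64 48 35]
red [0.595 0.181 0.042] [96 38 25]
red [0.496 0.187 0.049] [59 21 13]
red [0.699 0.071 0.042] [102  35  23]
red [0.366 0.261 0.057] [163  70  49]
scene [183.9  64.4] [179  61  12   8  44] [ 0.9759 -0.1368  0.1132]
scene [170.6  65.5] [168  62   8   9  35] [ 1.0038 -0.1148  0.1152]
scene [148.7 119.2] [140 108  19  24 156] [0.906  0.1076 0.1151]
scene [266.1 151.8] [250 142  31  21 310] [0.601  0.0776 0.1129]
scene [395.8 212.5] [390 209  13   8  27] [0.2975 0.1263 0.1149]
scene [380.  220.3] [376 216  10   9  34] [0.3186 0.1595 0.1177]
scene [105.5 277.1] [ 60 225  94 102 558] [0.6968 0.4951 0.1189]
scene [234.5 253.5] [227 243  14  22 194] [0.528  0.3485 0.1123]
scene [247.5 253.4] [238 242  18  25 270] [0.5053 0.3353 0.112 ]
scene [250.9 308
[... 354 characters left out ...]
3318 0.1147]
top [196.7 103. ] [196  92   3  24  32] [0.7351 0.3348 0.1154]
top [112.4 114.7] [ 96 113  35   4  37] [0.6976 0.5285 0.1221]
top [289.2 157.1] [287 150   5  17  53] [0.6116 0.1148 0.1151]
top [303.7 161.6] [297 152  13  22 197] [0.6026 0.0798 0.1137]
top [314.4 163.4] [309 152  12  22 171] [0.5982 0.0564 0.1136]
top [190.8 194.1] [180 183  23  24 429] [0.518  0.337  0.1133]
top [147.3 224.6] [145 218   6  14  51] [0.4459 0.4288 0.1169]
top [283.  296.4] [280 292   7  10  27] [0.3002 0.1256 0.1149]
{'fx': np.float64(362.5), 'fy': np.float64(362.5), 'cx': np.float64(254.542), 'cy': np.float64(186.217), 'rvec': array([ 2.166, -2.108,  0.221]), 'tvec': array([0.176, 0.558, 0.846])}
```

View pics/crop.png

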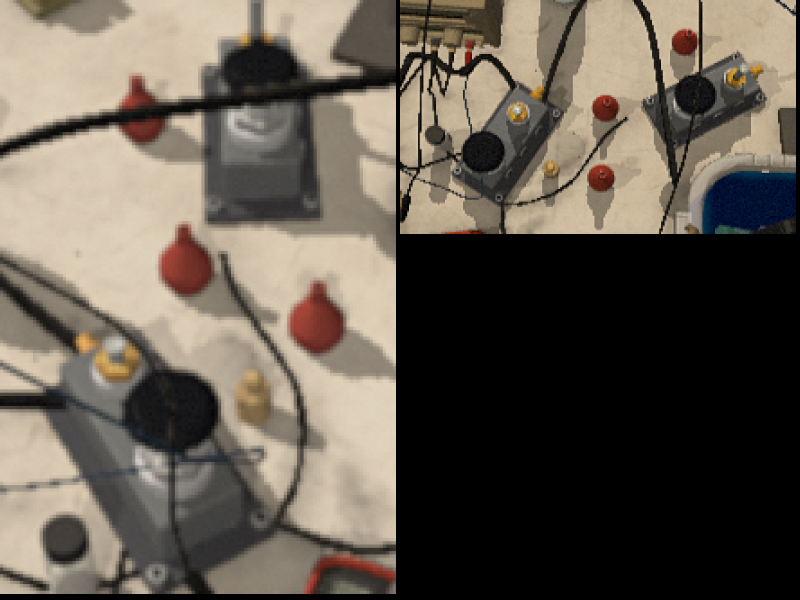

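The left (near) pump's pin is sunk in its brass nut, and the far pump has a tall pin. So pump_b is the left one, with its knob at about (0.518, 0.338). Before moving I'll check for obstacles near the path.

Run:
```python
from h import *
# height map max over both views, 4cm cells
P=np.concatenate([np.load(f)["W"][np.load(f)["d"]>0].reshape(-1,3) for f in("scene0.npz","top0.npz")])
xs=np.arange(.1,.72,.04); ys=np.arange(.66,.02,-.04)
print("x\\y  "+" ".join(f"{int(y*100):3d}" for y in ys))
for x in xs[::-1]:
    r=[]
    for y in ys:
        z=P[(P[:,0]>=x)&(P[:,0]<x+.04)&(P[:,1]<=y)&(P[:,1]>y-.04)][:,2]
        r.append(f"{int(1000*z.max()):3d}" if len(z) else " --")
    print(f"{x:.2f} "," ".join(r))
T=np.load("top0.npz");W=T["W"]; p=T["p"].astype(int)
# pin/nut top
m=(abs(W[...,0]-.577)<.03)&(abs(W[...,1]-.294)<.03)&(W[...,2]>.066)&(W[...,2]<.13)
print(np.c_[W[m].round(3),p[m]][::4][:40])
m=(abs(W[...,0]-.518)<.035)&(abs(W[...,1]-.338)<.035)&(W[...,2]>.1)
q=W[m]; print((q.max(0)+q.min(0))/2,q.min(0),q.max(0))
```

```text
x\y   66  62  57  53  49  45  41  37  33  29  25  21  17  13   9   5
0.70  171 440 467 469 500 552 548 533 518 503 487 487 490 492 495 497
0.66  170 174 173 174 174 173 368 425 555 554  13   5 565 443  57  45
0.62   13  12  10  11  17 303 347 295  25  34  11   5   5 443 429 115
0.58    9   9  11  14  17 278 268 268  84  86  16  57  57 422 423 419
0.54   12   4   5  13  19 259 257 112 113  86   8  12  10 406 114 112
0.50   12  13  12  13  47 249 250 117 117  48  44  57  57 391 198 200
0.46    5   4   9  11  48 229 233 148 115   9  23  58  53 376 200 199
0.42    4   4  12  10   5 126   4 127   8   6   4   5 343 360 257 266
0.38   13   5  13   4   4  43  44  45  43  28  22  21 342 343 280 264
0.34   15  13   8   5   4  39  53  53  43  58  53  31 333 262 200 176
0.30    5   5  11   9   5   4  48  55  43   6   5  27 256 189 200 200
0.26    5  12  13  10   5   5  43  59  58   4   4   4 179 158 228 246
0.22    5  13   4   5   5   4   4  54  48   4   5   4   4  12  12 230
0.18    6   4   4   5   5   5   3   4   4   3   3   4   4   3   3   4
0.14   -- 218 212 382 345 342  --  --  --  --  --  
[... 805 characters left out ...]
4e+02 1.51e+02 4.70e+01]
 [5.74e-01 2.96e-01 8.70e-02 9.20e+01 8.80e+01 7.90e+01]
 [5.77e-01 2.88e-01 7.30e-02 1.53e+02 1.05e+02 2.70e+01]
 [5.75e-01 3.03e-01 6.90e-02 1.31e+02 9.20e+01 3.00e+01]
 [5.76e-01 2.93e-01 6.90e-02 2.04e+02 1.52e+02 4.70e+01]
 [5.73e-01 3.07e-01 6.90e-02 2.02e+02 1.48e+02 4.70e+01]
 [5.73e-01 2.98e-01 7.20e-02 1.30e+02 9.40e+01 3.00e+01]
 [5.70e-01 3.07e-01 7.00e-02 1.85e+02 1.41e+02 5.60e+01]
 [5.70e-01 2.97e-01 7.10e-02 1.27e+02 8.90e+01 2.10e+01]
 [5.68e-01 3.05e-01 6.70e-02 1.00e+02 8.70e+01 6.60e+01]
 [5.69e-01 2.93e-01 6.60e-02 1.10e+02 9.20e+01 7.20e+01]]
[0.51814166 0.3382981  0.111178  ] [0.49149686 0.31190809 0.10460848] [0.54478645 0.36468811 0.11774752]
```

Run:
```python
from h import *
for f in("scene0.npz","top0.npz"):
    A=np.load(f);W=A["W"]; m=(A["d"]>0)&(np.hypot(W[...,0]-.518,W[...,1]-.338)<.15)&(W[...,2]>.13)
    q=W[m]; q=q[np.argsort(q[:,0])]; print(f,len(q)); print(q[::max(1,len(q)//25)].round(3))
    m=(W[...,0]<.2)&(W[...,2]>.15)&(W[...,1]>.3); q=W[m]; print("arm?",len(q),q[::max(1,len(q)//5)].round(2))
```

```text
scene0.npz 663
[[0.463 0.364 0.132]
 [0.47  0.382 0.151]
 [0.474 0.41  0.154]
 [0.477 0.403 0.177]
 [0.48  0.396 0.191]
 [0.483 0.392 0.207]
 [0.489 0.389 0.218]
 [0.497 0.387 0.229]
 [0.505 0.385 0.234]
 [0.513 0.426 0.232]
 [0.523 0.385 0.246]
 [0.532 0.429 0.241]
 [0.541 0.432 0.246]
 [0.552 0.432 0.249]
 [0.563 0.383 0.25 ]
 [0.572 0.438 0.254]
 [0.582 0.439 0.256]
 [0.592 0.384 0.257]
 [0.602 0.441 0.264]
 [0.612 0.438 0.27 ]
 [0.619 0.381 0.265]
 [0.627 0.379 0.27 ]
 [0.635 0.424 0.293]
 [0.642 0.376 0.276]
 [0.648 0.373 0.28 ]
 [0.663 0.371 0.291]]
arm? 417 [[0.14 0.44 0.33]
 [0.15 0.46 0.32]
 [0.15 0.46 0.31]
 [0.15 0.47 0.32]
 [0.14 0.47 0.33]
 [0.14 0.47 0.32]]
top0.npz 386
[[0.463 0.367 0.137]
 [0.468 0.378 0.144]
 [0.472 0.391 0.167]
 [0.477 0.404 0.192]
 [0.481 0.411 0.203]
 [0.488 0.388 0.217]
 [0.496 0.42  0.224]
 [0.505 0.423 0.231]
 [0.514 0.386 0.241]
 [0.522 0.427 0.24 ]
 [0.529 0.43  0.245]
 [0.538 0.385 0.248]
 [0.549 0.433 0.252]
 [0.558 0.434 0.253]
 [0.568 0.383 0.254]
 [0.576 0.386 0.253]
 [0.586 0.44  0.259]
 [0.598 0.384 0.259]
 [0.606 0.439 0.269]
 [0.616 0.381 0.264]
 [0.624 0.38  0.271]
 [0.631 0.378 0.273]
 [0.638 0.42  0.305]
 [0.644 0.375 0.281]
 [0.651 0.407 0.325]
 [0.663 0.372 0.292]]
arm? 19 [[0.15 0.59 0.21]
 [0.15 0.58 0.21]
 [0.15 0.58 0.21]
 [0.15 0.59 0.22]
 [0.15 0.58 0.22]
 [0.15 0.58 0.21]
 [0.15 0.58 0.21]]
```

Pump_b's pin stands about 10 mm up. A black cable hangs at y≈0.385 and z≈0.22–0.25 near the knob. I'll line the gripper's long side up roughly with x, come in from the front, and push slightly off-centre toward −y.

>>> {"method": "servo_tool", "body": {
  "series": "1 -31.4 -15.3 0 1.5;1 -31.4 -15.3 0 1.5;1 -31.4 -15.3 0 1.5;1 -31.4 -15.3 0 1.5;1 -31.4 -15.3 0 1.5;1 -31.4 -15.3 0 1.5;1 -31.4 -15.3 0 1.5;1 -31.4 -15.3 0 1.5;1 -31.4 -15.3 0 1.5;1 -31.4 -15.3 0 1.5;1 -31.4 -15.3 0 1.5;1 -31.4 -15.3 0 1.5;1 -31.4 -15.3 0 1.5;1 -31.4 -15.3 0 1.5;1 -31.4 -15.3 0 1.5"
}}

```text
time: 1.35
tool_pos: [0.3997, 0.3103, 0.1822]
ee_rot: [-3.141, 0.0, 1.403]
wrist_force: [-0.9, 0.4, 0.1]
width: 0.0008
```

>>> {"method": "servo_tool", "body": {
  "series": "1 4 11.3 0 0;1 4 11.3 0 0;1 4 11.3 0 0;1 4 11.3 0 0;1 4 11.3 0 0;1 4 11.3 2 0;1 4 11.3 4 0;1 4 11.3 4 0"
}}

```text
time: 2.02
tool_pos: [0.5146, 0.3295, 0.1387]
ee_rot: [-3.135, 0.004, 1.402]
wrist_force: [-0.6, -0.2, -0.7]
width: 0.0005
```

Run:
```python
from h import *
o=robot.get_obs(); print(o["tool_pos"],o["wrist_force"],o["time"])
s,ds=snapshot("scene"); t,dt=snapshot("top")
a=cv2.resize(s[150:330,170:330],None,fx=2.5,fy=2.5); b=cv2.resize(t[100:260,120:280],None,fx=2.5,fy=2.5)
im=np.zeros((450,800,3),np.uint8); im[:a.shape[0],:400]=a; im[:b.shape[0],400:]=b
cv2.imwrite("pics/c2.png",im[:,:,::-1])
```

```text
[0.51461426 0.32954224 0.13873517] [-0.6439099  -0.22476312 -0.68181455] 2.0167
```

View pics/c2.png

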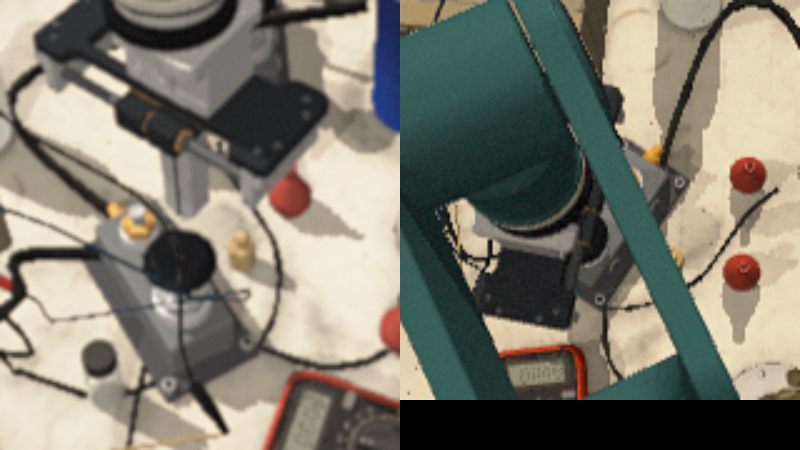

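The fingertips hang over the low pump's knob and clear everything else. Now the first stroke, with a pause at the bottom to read the force.

>>> {"method": "servo_tool", "body": {
  "series": "1 0 0 1.8 0;1 0 0 2.6 0;1 0 0 3.4 0;1 0 0 4.2 0;1 0 0 4.4 0;1 0 0 4.4 0"
}}

```text
time: 2.62
tool_pos: [0.5176, 0.3303, 0.0978]
ee_rot: [-3.14, 0.001, 1.4]
wrist_force: [0.1, 0.1, 0.1]
width: 0.0004
```

The force reads zero at z=0.098, which isn't what I'd expect with the knob pressed. I'll look.

Run:
```python
from h import *
o=robot.get_obs(); print(o["tool_pos"],o["wrist_force"],o["wrist_torque"],o["time"])
s,ds=snapshot("scene"); np.savez("s3.npz",p=s,d=ds,W=cloud("scene",ds))
a=cv2.resize(s[190:320,180:300],None,fx=4.5,fy=4.5,interpolation=3)
cv2.imwrite("pics/c3.png",a[:,:,::-1])
o=robot.get_obs(); print(o["tool_pos"],o["wrist_force"],o["time"])
```

```text
[0.51764909 0.33029417 0.09784124] [0.10372188 0.13290885 0.11120996] [-0.06706376  0.08576208 -0.02256814] 2.6167
[0.51804027 0.33045    0.09847608] [-0.22440364 -0.30192681  0.18648355] 2.6667
```

View pics/c3.png

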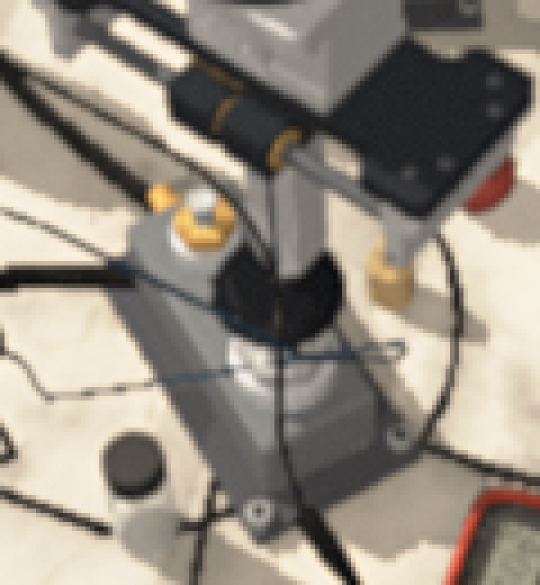

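Run:
```python
from h import *
for f in("scene0.npz","s3.npz"):
    A=np.load(f);W=A["W"];p=A["p"].astype(int)
    m=(p.max(-1)<60)&(np.hypot(W[...,0]-.518,W[...,1]-.338)<.02)&(W[...,2]>.06)&(W[...,2]<.13)
    print(f,m.sum(),np.percentile(W[m][:,2],[10,50,90]).round(4))
    m=(W[...,2]>.074)&(np.hypot(W[...,0]-.580,W[...,1]-.301)<.012)
    print(W[m].round(3)[-6:], np.percentile(W[m][:,2],[50,90,97]))
W=np.load("s3.npz")["W"]
m=(np.hypot(W[...,0]-.518,W[...,1]-.330)<.03)&(np.load("s3.npz")["p"].max(-1)>80)&(W[...,2]>.08); q=W[m]; q=q[np.argsort(q[:,2])]; print(q[:60:6].round(3))
```

```text
scene0.npz 286 [0.1114 0.1127 0.1141]
[[0.58  0.305 0.078]
 [0.579 0.304 0.078]
 [0.577 0.303 0.078]
 [0.576 0.301 0.075]
 [0.578 0.305 0.076]
 [0.577 0.304 0.075]] [0.0825353  0.08422051 0.08481434]
s3.npz 209 [0.1113 0.1127 0.114 ]
[[0.575 0.302 0.08 ]
 [0.581 0.305 0.078]
 [0.578 0.305 0.08 ]
 [0.577 0.303 0.078]
 [0.576 0.301 0.075]
 [0.579 0.305 0.075]] [0.22370448 0.48816796 0.49647725]
[[0.499 0.344 0.081]
 [0.493 0.33  0.105]
 [0.494 0.328 0.107]
 [0.503 0.319 0.109]
 [0.541 0.329 0.11 ]
 [0.515 0.335 0.111]
 [0.512 0.329 0.113]
 [0.513 0.34  0.123]
 [0.526 0.339 0.128]
 [0.509 0.341 0.13 ]]
```

The depth shows the knob still up at 0.113 with the finger ends right at its top. So the tips sit about 13 mm above the reported TCP. I'll go lower in small steps and watch the force.

>>> {"method": "servo_tool", "body": {
  "series": "1 0 0 0.4 0;1 0 0 0.6 0;1 0 0 0.6 0"
}}

```text
time: 2.92
tool_pos: [0.518, 0.3304, 0.0922]
ee_rot: [-3.141, 0.0, 1.4]
wrist_force: [-0.7, 0.6, 0.6]
width: 0.0004
```

```bash
cat > k.py <<'E'
from h import *
s,ds=snapshot("scene"); W=cloud("scene",ds); p=s.astype(int)
m=(p.max(-1)<60)&(np.hypot(W[...,0]-.518,W[...,1]-.338)<.02)&(W[...,2]>.06)&(W[...,2]<.13)
print("knob",m.sum(),np.percentile(W[m][:,2],[10,50,90]).round(4))
m=(p.min(-1)>85)&(np.hypot(W[...,0]-.518,W[...,1]-.33)<.02)&(W[...,2]>.09)
v,u=np.nonzero(m); o=v.argsort()[::-1][:24:3]; print("finger low",np.c_[u[o],v[o],W[v[o],u[o]].round(3)])
m=(np.hypot(W[...,0]-.580,W[...,1]-.301)<.014)&(W[...,2]>.065)&(W[...,2]<.13)
print("pin top",np.sort(W[m][:,2])[-8:].round(3)); o=robot.get_obs(); print(o["tool_pos"].round(4),o["wrist_force"].round(1),o["time"])
E
python3 k.py
```

```text
knob 180 [0.1114 0.1126 0.1141]
finger low [[2.46e+02 2.52e+02 5.10e-01 3.36e-01 1.14e-01]
 [2.43e+02 2.52e+02 5.13e-01 3.41e-01 1.19e-01]
 [2.45e+02 2.51e+02 5.09e-01 3.41e-01 1.24e-01]
 [2.42e+02 2.51e+02 5.16e-01 3.40e-01 1.18e-01]
 [2.46e+02 2.50e+02 5.06e-01 3.41e-01 1.29e-01]
 [2.43e+02 2.50e+02 5.14e-01 3.40e-01 1.23e-01]
 [2.49e+02 2.49e+02 5.09e-01 3.28e-01 1.13e-01]
 [2.46e+02 2.49e+02 5.06e-01 3.41e-01 1.32e-01]]
pin top [0.084 0.084 0.084 0.084 0.084 0.085 0.085 0.085]
[0.518  0.3304 0.0923] [ 0.6  0.2 -0.6] 2.9667
```

Run:
```python
from h import *
s,ds=snapshot("scene"); W=cloud("scene",ds); np.savez("s4.npz",p=s,d=ds,W=W)
o=np.load("s3.npz"); d=np.abs(s.astype(int)-o["p"]).max(-1); dd=np.abs(ds-o["d"])
a=s[225:290,205:285]; b=o["p"][225:290,205:285]
im=np.hstack([cv2.resize(x,None,fx=5,fy=5,interpolation=0) for x in(b,a)])
cv2.imwrite("pics/c4.png",im[:,:,::-1])
s0=np.load("scene0.npz")
# dark knob outline: extents in 3 pics
for A in (s0["p"],o["p"],s):
    m=(A.max(-1)<50)[235:280,222:262]; v,u=np.nonzero(m); print(len(v),u.min()+222,u.max()+222,v.min()+235,v.max()+235)
```

```text
564 227 261 235 273
402 228 255 245 270
366 228 255 245 270
```

View pics/c4.png

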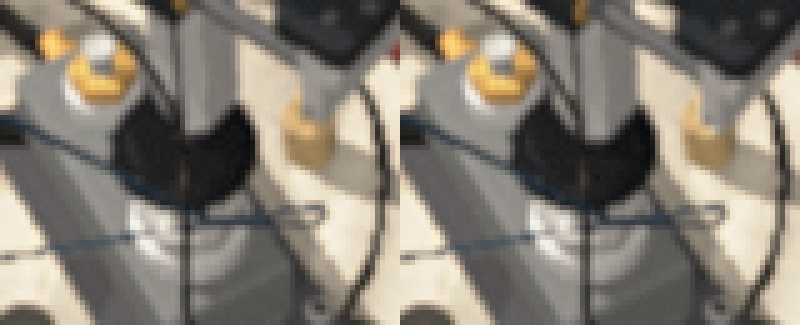

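Run:
```python
from h import *
c=calibration("scene"); K=np.array([[c["fx"],0,c["cx"]],[0,c["fy"],c["cy"]],[0,0,1.]])
R=cv2.Rodrigues(np.array(c["rvec"]))[0]; print("cam",(-R.T@np.array(c["tvec"]).ravel()).round(3))
P=np.array([[.5146,.3295,.1387],[.5146,.3295,.150],[.518,.3303,.098],[.518,.3303,.113],[.518,.3304,.0923],[.518,.3304,.114],[.518,.338,.114],[.518,.338,.096]])
print(np.c_[P,cv2.projectPoints(P,np.array(c["rvec"],float),np.array(c["tvec"],float),K,None)[0][:,0].round(1)])
W=np.load("s4.npz")["W"];p=np.load("s4.npz")["p"]
for v in range(236,262,2): print(v,[(u,*W[v,u].round(3),p[v,u].max()) for u in(242,246,250)])
```

```text
cam [0.28  0.696 0.738]
[[5.146e-01 3.295e-01 1.387e-01 2.450e+02 2.402e+02]
 [5.146e-01 3.295e-01 1.500e-01 2.447e+02 2.364e+02]
 [5.180e-01 3.303e-01 9.800e-02 2.441e+02 2.529e+02]
 [5.180e-01 3.303e-01 1.130e-01 2.437e+02 2.482e+02]
 [5.180e-01 3.304e-01 9.230e-02 2.442e+02 2.547e+02]
 [5.180e-01 3.304e-01 1.140e-01 2.437e+02 2.479e+02]
 [5.180e-01 3.380e-01 1.140e-01 2.416e+02 2.510e+02]
 [5.180e-01 3.380e-01 9.600e-02 2.421e+02 2.566e+02]]
236 [(242, np.float64(0.513), np.float64(0.34), np.float64(0.165), np.uint8(145)), (246, np.float64(0.506), np.float64(0.338), np.float64(0.167), np.uint8(125)), (250, np.float64(0.504), np.float64(0.328), np.float64(0.156), np.uint8(120))]
238 [(242, np.float64(0.514), np.float64(0.34), np.float64(0.159), np.uint8(143)), (246, np.float64(0.506), np.float64(0.339), np.float64(0.162), np.uint8(126)), (250, np.float64(0.504), np.float64(0.329), np.float64(0.151), np.uint8(120))]
240 [(242, np.float64(0.513), np.float64(0.341), np.float64(0.154), np.uint8(143)), (246, np.float64(0.506), np.float64(0.339), np.float64(0.157), np.uint8(127)), (250, 
[... 1758 characters left out ...]
 np.float64(0.48), np.float64(0.395), np.float64(0.2), np.uint8(30)), (246, np.float64(0.506), np.float64(0.344), np.float64(0.114), np.uint8(26)), (250, np.float64(0.5), np.float64(0.339), np.float64(0.112), np.uint8(25))]
258 [(242, np.float64(0.48), np.float64(0.396), np.float64(0.196), np.uint8(36)), (246, np.float64(0.504), np.float64(0.347), np.float64(0.113), np.uint8(31)), (250, np.float64(0.498), np.float64(0.343), np.float64(0.112), np.uint8(24))]
260 [(242, np.float64(0.479), np.float64(0.397), np.float64(0.193), np.uint8(50)), (246, np.float64(0.503), np.float64(0.349), np.float64(0.111), np.uint8(29)), (250, np.float64(0.498), np.float64(0.343), np.float64(0.106), np.uint8(23))]
```

The front face of the finger ends at z≈0.12, so it's still above the knob. The reported TCP reads lower than the visible tips. I'll keep descending until the force shows contact.

>>> {"method": "servo_tool", "body": {
  "series": "1 0 0 0.4 0;1 0 0 0.6 0;1 0 0 0.6 0"
}}

```text
time: 3.27
tool_pos: [0.5187, 0.3307, 0.0867]
ee_rot: [3.14, -0.001, 1.4]
wrist_force: [1.2, 1.7, 2.6]
width: 0.0001
```

>>> {"method": "servo_tool", "body": {
  "series": "1 0 0 0.4 0;1 0 0 0.5 0;1 0 0 0.5 0"
}}

```text
time: 3.52
tool_pos: [0.5187, 0.3308, 0.0824]
ee_rot: [3.14, -0.001, 1.4]
wrist_force: [0.2, 0.1, 5.2]
width: 0.0003
```

```bash
python3 k.py
```

```text
knob 175 [0.1029 0.1043 0.1056]
finger low [[2.44e+02 2.56e+02 5.12e-01 3.40e-01 1.04e-01]
 [2.44e+02 2.55e+02 5.11e-01 3.41e-01 1.10e-01]
 [2.46e+02 2.54e+02 5.07e-01 3.41e-01 1.15e-01]
 [2.43e+02 2.54e+02 5.14e-01 3.41e-01 1.11e-01]
 [2.45e+02 2.53e+02 5.09e-01 3.42e-01 1.19e-01]
 [2.40e+02 2.53e+02 5.21e-01 3.39e-01 1.07e-01]
 [2.47e+02 2.52e+02 5.07e-01 3.38e-01 1.19e-01]
 [2.44e+02 2.52e+02 5.11e-01 3.41e-01 1.19e-01]]
pin top [0.084 0.084 0.084 0.085 0.085 0.085 0.085 0.086]
[0.5187 0.3308 0.0824] [0.5 0.1 4.3] 3.5667
```

Contact: the knob is 8.5 mm down at 5 N, and it was met at a reading of about 0.091. Bottom should then read about 0.073. I'll finish this stroke.

>>> {"method": "servo_tool", "body": {
  "series": "1 0 0 0.5 0;1 0 0 0.9 0;1 0 0 1.1 0;1 0 0 1.1 0"
}}

```text
time: 3.9
tool_pos: [0.5188, 0.3308, 0.0732]
ee_rot: [3.139, -0.002, 1.4]
wrist_force: [-1.8, -1.1, 10.1]
width: 0.0002
```

```bash
python3 k.py
```

```text
knob 151 [0.0935 0.0953 0.0968]
finger low [[2.46e+02 2.58e+02 5.11e-01 3.36e-01 9.40e-02]
 [2.43e+02 2.58e+02 5.14e-01 3.42e-01 1.00e-01]
 [2.45e+02 2.57e+02 5.09e-01 3.42e-01 1.06e-01]
 [2.40e+02 2.57e+02 5.21e-01 3.40e-01 9.50e-02]
 [2.46e+02 2.56e+02 5.08e-01 3.40e-01 1.08e-01]
 [2.43e+02 2.56e+02 5.14e-01 3.41e-01 1.05e-01]
 [2.48e+02 2.55e+02 5.06e-01 3.36e-01 1.06e-01]
 [2.45e+02 2.55e+02 5.08e-01 3.43e-01 1.15e-01]]
pin top [0.09  0.09  0.09  0.09  0.09  0.091 0.091 0.091]
[0.5188 0.3309 0.0733] [-2.4 -0.7 10.3] 3.95
```

That's one full stroke: the pin went from 0.084 to 0.090. Now up, then down and up again.

>>> {"method": "servo_tool", "body": {
  "series": "1 0 0 -1.2 0;1 0 0 -2.5 0;1 0 0 -2.5 0;1 0 0 -2.5 0;1 0 0 -2.5 0;1 0 0 -1.7 0;1 0 0 -0.9 0;1 0 0 -0.2 0;1 0 0 0.1 0;1 0 0 0.1 0;1 0 0 0.1 0"
}}

```text
time: 4.87
tool_pos: [0.5184, 0.3307, 0.0731]
ee_rot: [3.14, -0.001, 1.4]
wrist_force: [-5.3, -2.9, 16.0]
width: 0.0009
```

>>> {"method": "servo_tool", "body": {
  "series": "1 0 0 -1.2 0;1 0 0 -2.5 0;1 0 0 -2.5 0;1 0 0 -2.5 0;1 0 0 -2.5 0"
}}

```text
time: 5.28
tool_pos: [0.5172, 0.33, 0.0927]
ee_rot: [-3.139, 0.002, 1.4]
wrist_force: [0.5, -0.2, -0.2]
width: 0.0004
```

```bash
python3 k.py
```

```text
knob 185 [0.1117 0.1133 0.1149]
finger low [[2.46e+02 2.52e+02 5.10e-01 3.36e-01 1.13e-01]
 [2.43e+02 2.52e+02 5.14e-01 3.40e-01 1.16e-01]
 [2.45e+02 2.51e+02 5.08e-01 3.42e-01 1.25e-01]
 [2.42e+02 2.51e+02 5.15e-01 3.41e-01 1.20e-01]
 [2.46e+02 2.50e+02 5.06e-01 3.41e-01 1.29e-01]
 [2.43e+02 2.50e+02 5.14e-01 3.39e-01 1.22e-01]
 [2.48e+02 2.49e+02 5.05e-01 3.37e-01 1.27e-01]
 [2.45e+02 2.49e+02 5.09e-01 3.41e-01 1.30e-01]]
pin top [0.097 0.097 0.097 0.098 0.098 0.098 0.098 0.099]
[0.5171 0.33   0.0925] [-0.4 -0.4 -0.4] 5.3333
```

>>> {"method": "servo_tool", "body": {
  "series": "1 0 0 0.8 0;1 0 0 1.6 0;1 0 0 2.3 0;1 0 0 2.5 0;1 0 0 2.5 0;1 0 0 1.2 0;1 0 0 -0.4 0;1 0 0 -0.4 0;1 0 0 -0.4 0;1 0 0 -0.4 0"
}}

```text
time: 6.17
tool_pos: [0.5173, 0.33, 0.0964]
ee_rot: [-3.139, 0.002, 1.4]
wrist_force: [-0.3, -0.2, -0.7]
width: 0.0009
```

>>> {"method": "servo_tool", "body": {
  "series": "1 0 0 0.4 0;1 0 0 1.2 0;1 0 0 2 0;1 0 0 2.7 0;1 0 0 2.9 0;1 0 0 2.9 0;1 0 0 1.6 0;1 0 0 0 0;1 0 0 0 0;1 0 0 0 0;1 0 0 0 0"
}}

```text
time: 7.08
tool_pos: [0.5172, 0.33, 0.0963]
ee_rot: [-3.139, 0.002, 1.4]
wrist_force: [-0.6, 0.8, 0.1]
width: 0.0004
```

```bash
python3 k.py | grep -v low
```

```text
knob 203 [0.1119 0.1135 0.1148]
 [2.43e+02 2.51e+02 5.16e-01 3.37e-01 1.14e-01]
 [2.46e+02 2.50e+02 5.06e-01 3.42e-01 1.30e-01]
 [2.43e+02 2.50e+02 5.13e-01 3.40e-01 1.24e-01]
 [2.47e+02 2.49e+02 5.06e-01 3.39e-01 1.30e-01]
 [2.44e+02 2.49e+02 5.10e-01 3.42e-01 1.30e-01]
 [2.48e+02 2.48e+02 5.06e-01 3.35e-01 1.28e-01]
 [2.45e+02 2.48e+02 5.10e-01 3.39e-01 1.31e-01]]
pin top [0.113 0.113 0.113 0.113 0.114 0.114 0.114 0.115]
[0.517  0.3299 0.0961] [0.3 0.2 0.5] 7.1333
```

The pin tops out at about 0.114. It stops by itself, so I'll add one more stroke for certainty, then lift and retreat by the same way.

>>> {"method": "servo_tool", "body": {
  "series": "1 0 0 0.4 0;1 0 0 1.2 0;1 0 0 2 0;1 0 0 2.7 0;1 0 0 2.9 0;1 0 0 2.9 0;1 0 0 1.6 0;1 0 0 0 0;1 0 0 0 0;1 0 0 -3 0;1 0 0 -6 0;1 0 0 -9 0;1 0 0 -9 0"
}}

```text
time: 8.22
tool_pos: [0.5207, 0.3318, 0.1943]
ee_rot: [3.133, -0.007, 1.4]
wrist_force: [0.6, 0.3, 1.1]
width: 0.0005
```

>>> {"method": "servo_tool", "body": {
  "series": "1 -4 -11.5 0 0;1 -4 -11.5 0 0;1 -4 -11.5 0 0;1 -4 -11.5 0 0;1 -1 -19 0 0;1 -1 -19 0 0;1 -1 -19 0 0;1 -1 -19 0 0;1 -1 -19 0 0"
}}

```text
time: 8.97
tool_pos: [0.3296, 0.3527, 0.1872]
ee_rot: [-3.141, 0.001, 1.4]
wrist_force: [-0.8, -0.3, -1.4]
width: 0.0004
```

```bash
python3 k.py | grep -v low
python3 - <<'E'
from h import *
s,_=snapshot("scene"); t,dt=snapshot("top"); W=cloud("top",dt)
for f,x,y in(("b",.580,.301),("a",.634,.013)):
    m=(np.hypot(W[...,0]-x,W[...,1]-y)<.02)&(W[...,2]>.065)&(W[...,2]<.13); print(f,np.sort(W[m][:,2])[-6:].round(3))
a=cv2.resize(s[130:310,170:330],None,fx=2.5,fy=2.5); b=cv2.resize(t[100:260,130:370],None,fx=1.66,fy=1.66)
im=np.zeros((450,800,3),np.uint8); im[:a.shape[0],:400]=a; im[:b.shape[0],400:400+b.shape[1]]=b
cv2.imwrite("pics/c5.png",im[:,:,::-1])
E
```

```text
knob 289 [0.1121 0.1133 0.1149]
 [2.49e+02 2.43e+02 5.16e-01 3.14e-01 1.10e-01]
 [2.46e+02 2.42e+02 5.22e-01 3.15e-01 1.10e-01]
 [2.43e+02 2.41e+02 5.28e-01 3.15e-01 1.10e-01]]
pin top [0.114 0.114 0.114 0.114 0.115 0.115 0.115 0.116]
[0.33   0.3525 0.1874] [-0.3  0.7 -0.5] 9.0167
b [0.116 0.116 0.116 0.117 0.117 0.117]
a [0.116 0.116 0.116 0.117 0.117 0.118]
```

View pics/c5.png

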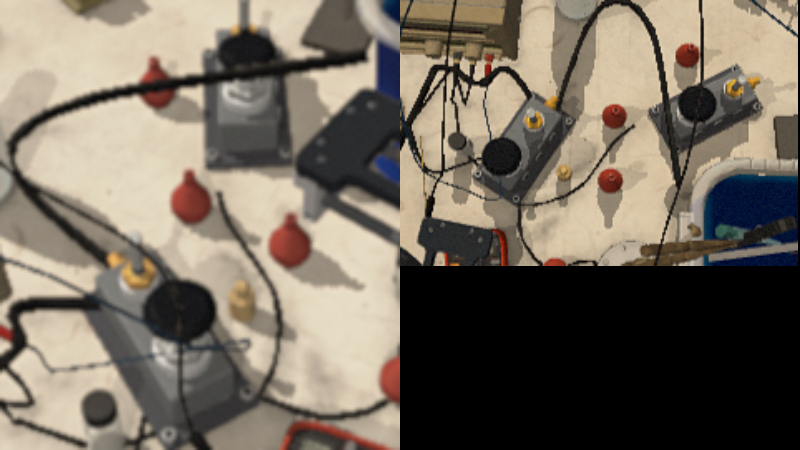

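Both pins now stand at the same height, the worked knob is up, and the small things are where they were. The arm is clear.

```bash
python3 -c "
from bench import robot; print(robot.close_job())"
```

```text
the job is handed in; nothing more can be done
None
```

I worked the low pump (the near, left one, knob at about x 0.518, y 0.338) with closed fingertips, using five full strokes. Its pin rose from about 10 mm to fully out. I then lifted off, backed away and handed the job in at about 9 s of the 42 s allowed.

**Last checks:**
- **Pins:** in the top camera both pins read about 0.117 m, so the worked pin stands as high as the other pump's. The scene camera put the worked pin at 0.114–0.116 m.
- **Knob:** the worked knob is back up at about 0.113 m.
- **Surroundings:** in the last picture the vial, weight and bulbs look unmoved. I judged this by eye, not by measurement.
- **Forces:** the highest force I read was 16 N at the bottom of a stroke. The three later strokes were not read at the bottom. The arm was touching nothing at the end.

**One disagreement:** with the gripper shut, the fingertips sat about 20 mm or more above the reported TCP. My first descent therefore stopped short of the knob, and I found contact by force and depth instead.

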